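# Snap the cobbler's hammer into the sloping tool rack

## Task

Put the cobbler's hammer away: pick it up from the bench and press its handle squarely into both spring clips of the sloping wooden rack, with the head over the red pad and lying flat along the board. Push until the handle snaps past the clips and is fully home, then stop pushing at once so that the rack is not rammed, and let go. Leave the other things on the bench where they are.

Things in the scene. Friction and masses are not known exactly. Their poses are not given: they have to be found in the camera images.
- hammer: Loose cobbler's hammer, about 0.3 kg, 204 mm long, lying flat. Origin: mid-handle, on its axis, 17 mm above the bench. y runs along the handle to the head; z is up as it lies. Round wooden handle 22 mm in diameter, bare from y = -88 to +72 mm; grip it across (along x) near the origin, as the clips need it at |y| = 39 to 53 mm. Black square butt 34 mm, y = -102 to -88 mm.
- hammer_head (a point): Centre of the hammer's steel head, 87 mm from the hammer's origin along its +y. The head is 34 mm wide along the handle, 34 mm thick and 86 mm long across the handle (x = -43 to +43 mm). The hammer's centre of mass is some 35 mm from its origin towards this point.
- rack: Fixed wooden tool rack like a lectern, 250 mm wide (its y), 165 mm deep, about 135 mm high at the back; place and yaw vary. Origin on the bench, 125 mm straight below the cradle's origin. Its sloping board rises towards +x at 35 degrees and faces -x and up.
- cradle: The two spring clips fixed on the rack's board. Origin: where the hammer's origin lies when fully home, all axes then parallel to the hammer's. y runs along the seated handle to the red pad, x up the slope, z straight out of the board, 35 degrees off vertical; press in along -z. Between the clips (|y| under 38 mm) the board is 40 mm below the handle's axis: finger room.
- clip_at_head (a point): Middle between the spring lips of the clip nearer the red pad: cradle x = 0, y = +46, z = +11 mm. Clip 14 mm wide along y. Two steel lips of 5 mm radius at x = -11.6 and +11.6 mm give way sideways; their flared tips reach z = +25 mm, x = -26 and +26 mm. Below, a rigid black V seat stops the handle's axis at z = 0.
- clip_at_butt (a point): The same for the other clip: y = -46 mm. Coming in along -z the handle's axis meets the lips at about z = +22 mm; resistance grows to a peak of roughly 8 to 14 N for both clips together near z = +18 mm, has gone by z = +11 mm, and the jaws then draw the handle home to z = 0.
- red_pad (a point): Middle of the top of the red pad that lies under the seated head: cradle x = 0, y = +87, z = -20 mm. The pad is 105 mm up the slope by 46 mm along y; a seated head clears it by 3 mm.
- footbed: Bystander: loose cork sandal footbed, 228 mm long (its x), 84 mm wide, 18 mm thick, lying at the far side. Origin on its underside.
- cement_jar: Bystander: loose jar of cement with yellow label and black cap, 72 mm in diameter, 100 mm high, near the robot. Origin under its centre.
- pen_pot: Bystander: loose terracotta pot of pens at the left, 90 mm in diameter, 150 mm high with the pens. Origin under its centre.
- polish_tin: Bystander: loose flat tin of polish at the right, 80 mm in diameter, 35 mm high. Origin under its centre.
Things that resemble listed ones, but are neither listed nor needed, are in the scene too. Of the things like the hammer, leave any that is yellow; of the rest the smaller one is meant.

How it is judged:
On the way, in this order (a step that is already met when the one before it is completed fails the run):
1. the hammer is lifted off the bench, its handle at least 60 mm up (height (world z) of hammer above 0.06 m), for 0.1 s.
2. the handle is snapped home in both clips (distance between hammer and cradle below 0.015 m and z of hammer in the frame of cradle below 0.0035 m and angle between the y axis of hammer and the y axis of cradle, either way round below 0.06 rad and distance between hammer_head and red_pad below 0.04 m), for 0.2 s.
At the end, for the whole second after the job is handed in: The hammer lies at rest in both clips, its origin within 3 mm of home along the board's normal, 4 mm up or down the slope and 14 mm along the handle, handle parallel to the cradle within 0.05 rad, head over the red pad and flat to the board within 0.2 rad (z of hammer in the frame of cradle between -0.004 and 0.003 m and x of hammer in the frame of cradle between -0.004 and 0.004 m and y of hammer in the frame of cradle between -0.014 and 0.014 m and angle between the y axis of hammer and the y axis of cradle, either way round below 0.05 rad and angle between the z axis of hammer and the z axis of cradle, either way round below 0.2 rad and linear speed of hammer below 0.02 m/s and distance between hammer_head and red_pad below 0.04 m); the robot touches nothing.
It fails at once if the hammer is rammed against the rack with more than 50 N (contact force between hammer and rack above 50 N).
It fails at once if the footbed is pushed more than 30 mm (distance of footbed from where it was at the start of the episode above 0.03 m).
It fails at once if the cement jar is pushed more than 30 mm (distance of cement_jar from where it was at the start of the episode above 0.03 m).
It fails at once if the pot of pens is pushed more than 30 mm (distance of pen_pot from where it was at the start of the episode above 0.03 m).
It fails at once if the polish tin is pushed more than 30 mm (distance of polish_tin from where it was at the start of the episode above 0.03 m).
It also fails if it takes over 43 s, if anything falls off the work surface, if the arm or the gripper's body presses on something with over 40 N, if the wrist force passes 120 N, or if a joint passes its speed limit or range.

## Robot

A 7-joint arm with a two-finger parallel gripper is mounted at the origin on the work surface. World frame = base frame: x ahead of the robot, y to its left, z up, the work surface at z = 0. Lengths are in m, angles in rad, forces in N, time in s.
With the tool pointing down it reaches from about 0.4 to 0.9 m from the base axis. Payload 5.5 kg.
Tool frame: the origin (TCP) lies at the very end of the fingers, on their centre line; the grasp point (between the pads) lies 19 mm behind it; z points along the fingers, y is the line along which they close (so a half turn about z gives the same grasp; the last joint's range is limited). The gripper opens to 85 mm and grips with 20 to 120 N. Pads are 22 mm wide; open, the fingers measure 114 mm over their backs; the gripper's body (76 mm by 85 mm) begins 54 mm behind the grasp point. The pads swing forward as they close: fully open they stand 13 mm farther back than shut.
Start: joints at [1.418, 0.501, -0.427, 1.55, 0.221, 1.138, -0.21], TCP at [0.263, -0.595, 0.231] pointing down, gripper open.
Joint ranges: [-2.88, 2.88], [-0.31, 2.03], [-1.54, 1.56], [0.2, 2.42], [-1.41, 4.55], [0.19, 2.02], [-2.57, 2.57]. Speed limits (rad/s): [2.57, 2.57, 3.14, 3.14, 3.14, 3.14, 3.14].

## Interface

Orientations are given as a 3x3 rotation matrix whose columns are the frame's x, y, z axes.
In Python, from rig import arm, snapshot gives the robot as it stands.
- The arm moves only by the tool jog_arm, never from a script. Its argument "series" is text: rows parted by semicolons, each of 5 numbers parted by spaces: the finger opening in mm, from 0 to 85.4, then the shift along the tool's x, y, z in mm, then the turn about the tool's z in degrees. In form: claw x y z spin; .... A call has 1 to 10 rows; each row shifts and turns the commanded pose from where the row before left it, along the tool's axes as they then stand; what a row does not reach is not made up. A row lasts 1/12 s, in which the tool goes at most 41.7 mm and 7.16 degrees, less where a joint would pass 70% of its speed; a pose out of reach is approached as far as the arm can. A call is refused whole if a number of a shift passes 41.7 or a number of a turn 7.16, either way. A call with a gripper value outside its range is refused whole. The fingers move at their own pace and stop on an object; the grip force is fixed at half the most. Time passes only in rows, so rows that do not move let the fingers close. It gives the time, the measured TCP pose, the force, the opening and the grip force at its end, in the units of the state.
- arm.sense(): the state, without advancing time (a new reading comes with each control period).
- snapshot(name): name is "scene" or "top"; returns a dict with "img" (400x640x3 uint8, red, green, blue), "camera_matrix" (3x3 intrinsics, pixels), "k1" (the pictures are not rectified: a ray, as slopes to the right and down, at radius r is drawn at 1 + k1 r^2 times it, then the intrinsics apply), "origin" and "rotation" of the camera in the world. Camera axes: x right, y down, z forward; pixel columns grow to the right and rows downward; lengths in m; the calibration is good to about 2 mm. A picture is of the moment at which its call begins. There is no depth.
- arm.finish_job(): hands the job in; it is judged then, once.
The state is a dict: "t": time; "q": joint angles; "dq": joint speeds; "joint_torque": joint torques, N m; "ee_pos": TCP position; "eef_rot": TCP orientation; "force": force on the tool from outside, world axes, zero at the start; "ft_torque": the same for the moment, N m; "grip_width": finger opening in m; "finger_force": force on a finger pad.
Only numpy, scipy, OpenCV 4.12 (cv2) and the standard library are available. Lean on these libraries where they do the work, as an engineer would, in place of code of your own. Each camera call takes 0.05 s, during which the arm holds its last target. There are 200 camera calls.

## Working session

There is one attempt and no reset: what is moved stays moved. The work goes in short steps, Python scripts to look and compute and a tool call to move; the robot and the scene stay as the last step left them, time stands still between calls to the robot, and variables do not carry over. Pictures are saved under pics/ and viewed, at most 10 in all, crops included, and the job is handed in when it is done.

Besides the shell and the picture viewer there is one more tool, called after ">>>" by a JSON object that holds its "op" and its "data". jog_arm: Moves the arm, as the interface text tells. Its arguments: {"type":"object","properties":{"series":{"type":"string"}},"required":["series"]}

```bash
mkdir -p pics
python3 - <<'E'
from rig import arm, snapshot
import cv2,numpy as np
for n in("scene","top"):
    s=snapshot(n); cv2.imwrite(f"pics/{n}0.png",s["img"][:,:,::-1])
    np.savez(f"{n}0.npz",**s)
    print(n,s["camera_matrix"],s["k1"],s["origin"],s["rotation"])
st=arm.sense();print(st)
E
```

```text
scene [[469.2583526    0.         306.50059223]
 [  0.         469.2583526  204.0087274 ]
 [  0.           0.           1.        ]] -0.07409859368017371 [ 1.30454974 -0.32893772  1.40135984] [[ 0.43480356  0.76138434 -0.48087394]
 [ 0.90050068 -0.37156256  0.22591989]
 [-0.00666289 -0.53125808 -0.84718384]]
top [[431.13653959   0.         325.00590623]
 [  0.         431.13653959 197.21049457]
 [  0.           0.           1.        ]] 0.0069128179356924245 [0.28611272 0.00657459 1.39783316] [[ 0.02081694 -0.9810931   0.1924136 ]
 [-0.99978272 -0.02021914  0.00507012]
 [-0.00108383 -0.19247733 -0.98130082]]
{'t': 0.1, 'q': array([ 1.41817821,  0.50178438, -0.42680559,  1.55133354,  0.22077927,
        1.13829218, -0.21031088]), 'dq': array([ 0.00049921, -0.00319141,  0.00037662, -0.00452241,  0.00071973,
        0.00138501, -0.00077428]), 'joint_torque': array([-1.24336933e-02, -5.70817029e+01, -5.83894327e+00, -2.81749284e+01,
        1.05884374e-02,  5.52174723e-03,  3.80182644e-05]), 'ee_pos': array([ 0.26227985, -0.59405656,  0.23034885]), 'eef_rot': array([[ 9.14776205e-01,  4.03960513e-01, -6.31914464e-04],
       [ 4.03960997e-01, -9.14774716e-01,  1.65257202e-03],
       [ 8.95144648e-05, -1.76700235e-03, -9.99998435e-01]]), 'force': array([-0.34064366,  0.6732034 ,  0.48958558]), 'ft_torque': array([-0.0187637 , -0.06180817,  0.05055394]), 'finger_force': 0.0, 'grip_width': 0.08534863853843844}
```

View pics/scene0.png

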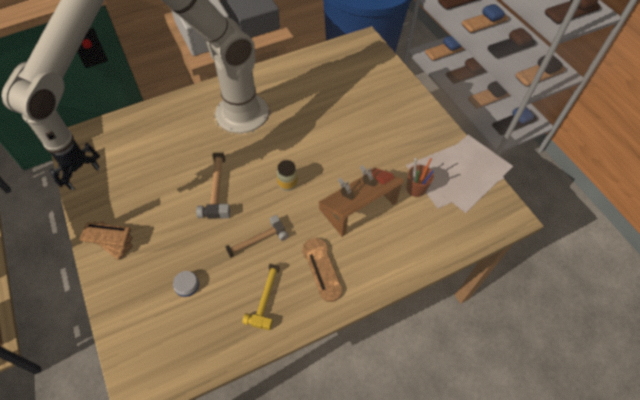

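View pics/top0.png

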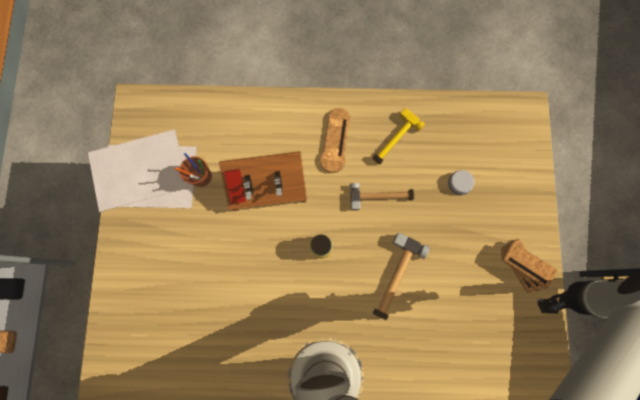

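The small steel hammer lies at top (355..412,196), scene (230..285,240). The larger one at top (400,275) and the yellow one are decoys. The rack is at top (262,180), with its pad on the left at (234,187). Next I'll enlarge both views.

```bash
cat > h.py <<'E'
import numpy as np,cv2
def load(n): return dict(np.load(n))
def ray(s,u,v):
    K=s["camera_matrix"];d=np.array([float(s["k1"]),0,0,0,0])
    p=cv2.undistortPoints(np.array([[[u,v]]],float),K,d)[0,0]
    r=s["rotation"]@np.array([p[0],p[1],1]);return s["origin"],r/np.linalg.norm(r)
def onz(s,u,v,z):
    o,r=ray(s,u,v);return o+r*(z-o[2])/r[2]
def tri(s1,p1,s2,p2):
    o1,a=ray(s1,*p1);o2,b=ray(s2,*p2)
    t=np.linalg.lstsq(np.c_[a,-b],o2-o1,rcond=None)[0]
    A=o1+a*t[0];B=o2+b*t[1];return (A+B)/2,np.linalg.norm(A-B)
def proj(s,P):
    c=s["rotation"].T
    return cv2.projectPoints((np.array(P,float).reshape(-1,3)-s["origin"])@s["rotation"],np.zeros(3),np.zeros(3),s["camera_matrix"],np.array([float(s["k1"]),0,0,0,0]))[0][:,0]
E
python3 - <<'E'
from h import *
def crop(im,x,y,w,h,k): return cv2.resize(im[y:y+h,x:x+w,::-1],None,fx=k,fy=k,interpolation=cv2.INTER_CUBIC)
t=load("top0.npz")["img"];s=load("scene0.npz")["img"]
a=np.vstack([np.hstack([crop(t,212,145,100,70,4),crop(s,312,160,100,75,4)[:280]]),np.hstack([crop(t,335,165,100,70,4),crop(s,212,205,100,70,4)])])
cv2.imwrite("pics/c1.png",a)
E
```

```text
(no output)
```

View pics/c1.png

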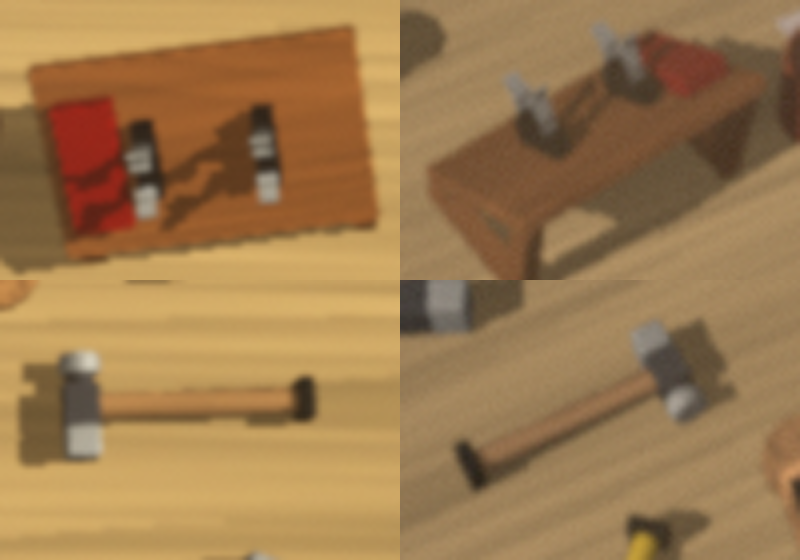

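Run:
```python
from h import *
np.set_printoptions(precision=4,suppress=True)
t=load("top0.npz");s=load("scene0.npz")
T=lambda x,y:(212+x/4,145+y/4); S=lambda x,y:(312+(x-400)/4,160+y/4)
for n,a,b in [("back+y",(30,67),(765,75)),("back-y",(353,27),(530,215)),("front-y",(377,225),(430,168)),("front+y",(72,258),(650,33)),
  ]: print(n,tri(t,T(*a),s,S(*b)))
for n,p,dz in [("pad back L",(50,105),1),("pad back R",(112,97),1),("pad fr R",(135,228),-1),("pad fr L",(75,235),-1)]:
    print(n,onz(t,*T(*p),.1086+dz*.0301))
T2=lambda x,y:(335+x/4,165+(y-280)/4); S2=lambda x,y:(212+(x-400)/4,205+(y-280)/4)
for n,a,b in [("head",(82,405),(670,368)),("butt",(303,398),(470,465))]:
    print(n,tri(t,T2(*a),s,S2(*b)), onz(t,*T2(*a),.034),onz(s,*S2(*b),.034))
# head ends
for p in [(80,352),(84,458)]: print(onz(t,*T2(*p),.025))
# colours
def cen(sn,m):
    n,l,st,c=cv2.connectedComponentsWithStats(m.astype(np.uint8));return [(c[i].round(2),st[i][:5]) for i in range(1,n) if st[i][4]>60]
im=t["img"].astype(int);print(cen(t,(im[...,0]>110)&(im[...,1]<50)&(im[...,2]<60)))
```

```text
back+y (array([0.6372, 0.3368, 0.1354]), np.float64(0.0032236421319999575))
back-y (array([0.6729, 0.0946, 0.1411]), np.float64(0.0075382280586352495))
front-y (array([0.54  , 0.0765, 0.0342]), np.float64(0.0060448462353091025))
front+y (array([0.5057, 0.3159, 0.046 ]), np.float64(0.0027409695227685314))
pad back L [0.6064 0.3173 0.1387]
pad back R [0.6136 0.271  0.1387]
pad fr R [0.5245 0.2596 0.0785]
pad fr L [0.5181 0.3059 0.0785]
head (array([ 0.5622, -0.0839,  0.0196]), np.float64(0.0035978145472745264)) [ 0.5587 -0.0846  0.034 ] [ 0.5705 -0.0848  0.034 ]
butt (array([ 0.572 , -0.2667,  0.0152]), np.float64(0.0005045456215360567)) [ 0.5681 -0.2627  0.034 ] [ 0.5818 -0.2678  0.034 ]
[ 0.6046 -0.0833  0.025 ]
[ 0.517  -0.0872  0.025 ]
[(array([232.67, 178.63]), array([224, 170,  18,  19, 262], dtype=int32)), (array([234.99, 193.1 ]), array([228, 186,  16,  16, 104], dtype=int32))]
```

The target hammer's origin is about (0.567, -0.171) with yaw ≈3°. The cradle is at about (0.567, 0.201, 0.125) with yaw ≈8.3°. I'm moving above the hammer now.

>>> {"op": "jog_arm", "data": {"series": "85 30 -17.6 0 0;85 30 -17.6 0 0;85 30 -17.6 0 0;85 30 -17.6 0 0;85 30 -17.6 0 0;85 30 -17.6 0 0;85 30 -17.6 0 0;85 30 -17.6 0 0;85 30 -17.6 0 0;85 30 -17.6 0 0"}}

```text
t: 0.93
ee_pos: [0.4663, -0.3108, 0.2311]
eef_rot: [[0.915, 0.404, -0.001], [0.404, -0.915, 0.0], [-0.0, -0.0, -1.0]]
force: [0.6, -0.1, -0.2]
grip_width: 0.085
finger_force: 0.0
```

>>> {"op": "jog_arm", "data": {"series": "85 30 -17.6 0 0;85 30 -17.6 0 0;85 30 -17.6 0 0;85 30 -17.6 0 0;85 30 -17.6 0 0;85 0 0 0 -7;85 0 0 0 -7;85 0 0 0 -7;85 0 0 0 -7;85 0 0 0 -7"}}

```text
t: 1.77
ee_pos: [0.5673, -0.1711, 0.2308]
eef_rot: [[0.512, 0.859, -0.001], [0.859, -0.512, 0.0], [-0.0, -0.001, -1.0]]
force: [-0.1, 0.0, -0.2]
grip_width: 0.0847
finger_force: 0.0
```

>>> {"op": "jog_arm", "data": {"series": "85 0 0 0 -7;85 0 0 0 -7;85 0 0 0 -7;85 0 0 0 -7;85 0 0 0 -6;85 0 0 0 0;85 0 0 0 0"}}

```text
t: 2.35
ee_pos: [0.5673, -0.1714, 0.2309]
eef_rot: [[-0.046, 0.999, -0.001], [0.999, 0.046, 0.001], [0.001, -0.001, -1.0]]
force: [-0.0, -0.7, 0.5]
grip_width: 0.085
finger_force: 0.0
```

>>> {"op": "jog_arm", "data": {"series": "85 0 0 35 0;85 0 0 35 0;85 0 0 35 0;85 0 0 35 0;85 0 0 30 0;85 0 0 20 0;85 0 0 20 0;85 0 0 10 0;85 0 0 6 0;85 0 0 0 0"}}

```text
t: 3.18
ee_pos: [0.5671, -0.1711, 0.0045]
eef_rot: [[-0.048, 0.999, -0.001], [0.999, 0.048, 0.0], [0.0, -0.001, -1.0]]
force: [0.3, -0.1, 0.5]
grip_width: 0.0849
finger_force: 0.0
```

>>> {"op": "jog_arm", "data": {"series": "30 0 0 0 0;30 0 0 0 0;30 0 0 0 0;15 0 0 0 0;15 0 0 0 0;15 0 0 0 0;15 0 0 0 0;15 0 0 0 0;15 0 0 0 0;15 0 0 0 0"}}

```text
t: 4.02
ee_pos: [0.5679, -0.1717, 0.0062]
eef_rot: [[-0.049, 0.999, 0.001], [0.999, 0.049, -0.001], [-0.001, 0.0, -1.0]]
force: [-1.1, 0.4, 5.2]
grip_width: 0.0201
finger_force: 58.4
```

>>> {"op": "jog_arm", "data": {"series": "15 0 0 -10 0;15 0 0 -20 0;15 0 0 -30 0;15 0 0 -35 0;15 0 0 -35 0;15 0 0 -35 0;15 0 0 -35 0;15 0 0 -30 0;15 0 0 -10 0;15 0 0 0 0"}}

```text
t: 4.85
ee_pos: [0.5692, -0.1715, 0.2485]
eef_rot: [[-0.049, 0.999, 0.005], [0.999, 0.049, -0.002], [-0.003, 0.005, -1.0]]
force: [0.1, -0.4, -3.3]
grip_width: 0.0199
finger_force: 59.1
```

>>> {"op": "jog_arm", "data": {"series": "15 25 0 0 -3;15 35 0 0 -3;15 35 0 0 0;15 35 0 0 0;15 35 0 0 0;15 35 0 0 0;15 35 0 0 0;15 35 0 0 0;15 35 0 0 0;15 35 0 0 0"}}

```text
t: 5.68
ee_pos: [0.5176, 0.1658, 0.2427]
eef_rot: [[-0.154, 0.988, -0.004], [0.988, 0.154, -0.001], [-0.001, -0.004, -1.0]]
force: [0.9, 0.5, -3.7]
grip_width: 0.02
finger_force: 59.0
```

Run:
```python
from rig import arm, snapshot
from h import *
np.set_printoptions(precision=4,suppress=True)
a=[]
st=arm.sense();print(st["t"],st["ee_pos"],st["eef_rot"],st["force"],st["grip_width"])
for n in("top","scene"):
    s=snapshot(n);np.savez(f"{n}1.npz",**s)
    p=proj(s,st["ee_pos"])[0].astype(int);print(n,p)
    x,y=p[0]-50,p[1]-50
    a.append(cv2.resize(s["img"][y:y+100,x:x+100,::-1],None,fx=4,fy=4,interpolation=cv2.INTER_CUBIC));print(x,y)
cv2.imwrite("pics/c2.png",np.hstack(a))
```

```text
5.6833 [0.5176 0.1658 0.2427] [[-0.1538  0.9881 -0.0042]
 [ 0.9881  0.1538 -0.0013]
 [-0.0007 -0.0043 -1.    ]] [ 0.9469  0.5003 -3.7184] 0.02000856941779597
top [268 194]
218 144
scene [341 150]
291 100
```

View pics/c2.png

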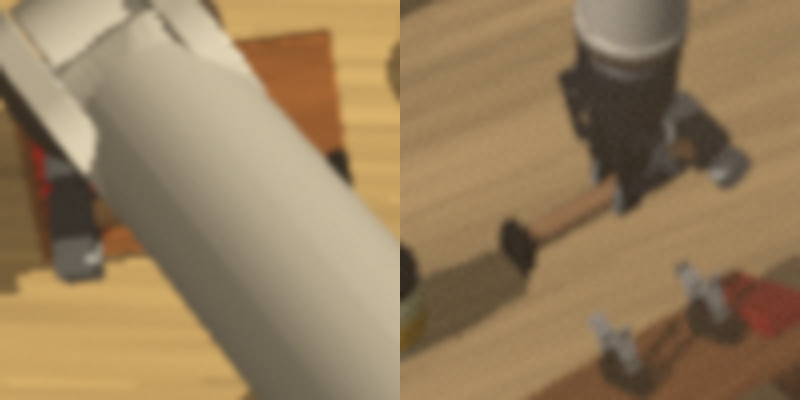

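```bash
cat >> h.py <<'E'
def cradle(x=.5668,y=.2008,yaw=8.3,z=.125):
    c,s=np.cos(np.radians(yaw)),np.sin(np.radians(yaw));a=np.radians(35)
    xh=np.array([c,s,0]);Z=np.array([0,0,1.])
    return np.array([x,y,z]),np.c_[xh*np.cos(a)+Z*np.sin(a),[-s,c,0],-xh*np.sin(a)+Z*np.cos(a)]
E
python3 - <<'E'
from h import *
np.set_printoptions(precision=4,suppress=True)
t=load("top0.npz");s=load("scene0.npz");s1=load("scene1.npz")
p=onz(s1,291+115/4,100+240/4,.256);print("butt",p)
R=np.array([[-.1538,.9881],[.9881,.1538]]);print("in tool mm",R.T@(p[:2]-[.5176,.1658])*1e3)
o,Rc=cradle();a=[]
P=[[sx*26,y,25] for y in(46,-46) for sx in(1,-1)]+[[sx*12,y+d,11] for y in (46,-46) for sx in (1,-1) for d in (-7,7)]+[[sx*52.5,87+d,-20] for sx in(1,-1) for d in(-23,23)]+[[sx*20,y,-11] for y in (46,-46) for sx in (1,-1)]
W=[o+Rc@(np.array(q)/1e3) for q in P]
for S,x,y in((t,212,145),(s,312,155)):
    im=cv2.resize(S["img"][y:y+80,x:x+100,::-1],None,fx=7,fy=7,interpolation=cv2.INTER_CUBIC)
    for i,q in enumerate(proj(S,W)):
        c=(0,255,0) if i<4 else (255,255,0) if i<12 else (255,0,255) if i<16 else (0,255,255)
        cv2.circle(im,tuple(((q-[x,y]+.5)*7).astype(int)),3,c,1)
    a.append(im[80:380] if S is t else im[30:330])
cv2.imwrite("pics/c3.png",np.vstack(a))
E
```

```text
butt [0.529  0.0821 0.256 ]
in tool mm [-84.4089  -1.6448]
```

View pics/c3.png

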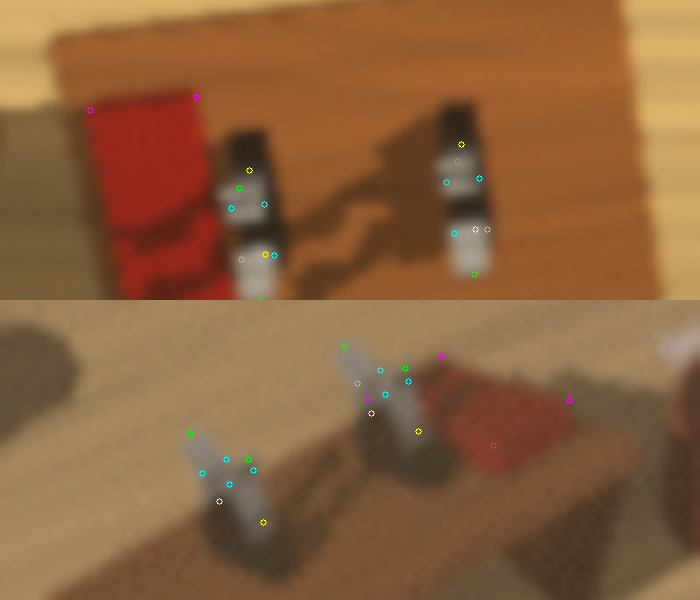

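```bash
cat >> h.py <<'E'
def delta(st,zc,yoff=0,drop=.011,xc=0,**k):
    """tool-frame shift (mm) that puts the handle axis at cradle (xc,0,zc) mm"""
    o,R=cradle(**k);tgt=o+R@np.array([xc,-yoff,zc])/1e3-[0,0,drop]
    return st["eef_rot"].T@(tgt-st["ee_pos"])*1e3
E
python3 - <<'E'
from rig import arm
from h import *
np.set_printoptions(precision=4,suppress=True)
t=load("top1.npz")
R=np.array([[-.1538,.9881],[.9881,.1538]])
for z in(.256,.273):
    p=onz(t,218+75/4,144+215/4,z);print("head",p,R.T@(p[:2]-[.5176,.1658])*1e3)
st=arm.sense()
print(st["ee_pos"],delta(st,80),delta(st,28),delta(st,21))
E
```

```text
head [0.5036 0.2505 0.256 ] [85.8555 -0.7906]
head [0.5004 0.2469 0.273 ] [82.7649 -4.5489]
[0.5156 0.1729 0.2437] [19.7309  9.4104 64.269 ] [ 18.9208  39.3544 106.7743] [ 18.8118  43.3854 112.4961]
```

>>> {"op": "jog_arm", "data": {"series": "15 5 2.5 16 0.5;15 5 2.5 16 0;15 5 2.5 16 0;15 5 2 16 0;15 0 5 7 0;15 0 5 7 0;15 0 5 7 0;15 0 5 7 0;15 0 0 0 0;15 0 0 0 0"}}

```text
t: 6.62
ee_pos: [0.5465, 0.189, 0.1532]
eef_rot: [[-0.144, 0.99, -0.0], [0.99, 0.144, 0.0], [0.0, -0.0, -1.0]]
force: [0.3, -0.4, -3.1]
grip_width: 0.0201
finger_force: 59.0
```

Run:
```python
from rig import arm, snapshot
from h import *
np.set_printoptions(precision=4,suppress=True)
st=arm.sense();print(st["t"],st["ee_pos"],st["eef_rot"],st["force"]);print(delta(st,28),delta(st,21))
s=snapshot("scene");np.savez("scene2.npz",**s)
im=cv2.resize(s["img"][140:230,300:420,::-1],None,fx=6,fy=6,interpolation=cv2.INTER_CUBIC)
cv2.imwrite("pics/c4.png",im)
```

```text
6.6167 [0.5465 0.189  0.1532] [[-0.144   0.9896 -0.0003]
 [ 0.9896  0.144   0.0002]
 [ 0.0002 -0.0003 -1.    ]] [ 0.3418 -0.4034 -3.077 ]
[ 8.7102  5.7783 16.2168] [ 8.7101  9.7951 21.9496]
```

View pics/c4.png

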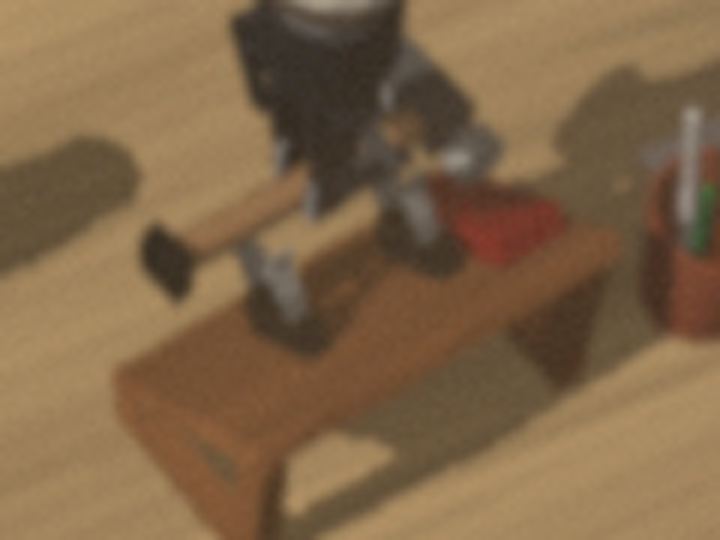

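The handle is above the clips, with its butt at about crop (170,262) and the head towards the red pad. I'll lower it into the funnel.

>>> {"op": "jog_arm", "data": {"series": "15 3 2 5 0;15 3 2 5 0;15 2.7 2 5 0;15 0 0 0 0;15 0 1.1 1.6 0;15 0 1.1 1.6 0;15 0 0 0 0"}}

```text
t: 7.25
ee_pos: [0.5527, 0.1989, 0.1348]
eef_rot: [[-0.145, 0.989, -0.001], [0.989, 0.145, -0.0], [-0.0, -0.001, -1.0]]
force: [0.5, 0.5, -3.1]
grip_width: 0.0198
finger_force: 59.1
```

Run:
```python
from rig import arm, snapshot
from h import *
np.set_printoptions(precision=4,suppress=True)
st=arm.sense();print(st["t"],st["ee_pos"],st["force"],st["ft_torque"]);print(delta(st,22))
```

```text
7.25 [0.5527 0.1989 0.1348] [ 0.5379  0.5332 -3.091 ] [-0.1858 -0.0287 -0.003 ]
[-0.1285  1.5975  2.7421]
```

>>> {"op": "jog_arm", "data": {"series": "15 0 0.6 0.8 0;15 0 0.6 0.8 0;15 0 0.3 0.8 0;15 0 0 0 0;15 0 0 0 0"}}

```text
t: 7.67
ee_pos: [0.5527, 0.199, 0.1324]
eef_rot: [[-0.145, 0.989, -0.003], [0.989, 0.145, -0.001], [-0.001, -0.003, -1.0]]
force: [-5.4, -1.1, -0.9]
grip_width: 0.0199
finger_force: 59.4
```

>>> {"op": "jog_arm", "data": {"series": "15 0 -1 0 0;15 0 -0.8 0.5 0;15 0 0 0.5 0;15 0 0 0 0"}}

```text
t: 8.0
ee_pos: [0.5524, 0.1991, 0.132]
eef_rot: [[-0.145, 0.989, -0.0], [0.989, 0.145, -0.0], [-0.0, -0.0, -1.0]]
force: [-4.7, -1.0, 2.0]
grip_width: 0.0199
finger_force: 59.6
```

Both lips carry the handle evenly, with about 7 N along the normal. The tool can't tilt, so the head has to roll flat against the pad. I'll let go in the funnel, then push with the fingertips part-open as a V-notch so the handle can turn freely.

>>> {"op": "jog_arm", "data": {"series": "36 0 0 0 0;36 0 0 0 0;36 0 0 0 0;36 0 0 0 0;36 0 0 0 0;36 0 0 0 0"}}

```text
t: 8.5
ee_pos: [0.553, 0.1991, 0.1318]
eef_rot: [[-0.145, 0.989, 0.001], [0.989, 0.145, 0.0], [0.0, 0.001, -1.0]]
force: [-1.1, -0.8, 0.5]
grip_width: 0.0362
finger_force: 0.0
```

>>> {"op": "jog_arm", "data": {"series": "36 0 0 -5 0;36 0 0 -10 0;36 0 0 -15 0;36 0 0 -15 0;36 0 0 -15 0;36 0 0 0 0"}}

```text
t: 9.0
ee_pos: [0.5549, 0.2005, 0.1966]
eef_rot: [[-0.145, 0.989, 0.007], [0.989, 0.145, 0.002], [0.001, 0.007, -1.0]]
force: [0.5, 0.3, 1.2]
grip_width: 0.0359
finger_force: 0.0
```

Run:
```python
from rig import arm, snapshot
from h import *
np.set_printoptions(precision=4,suppress=True)
st=arm.sense();print(st["t"],st["ee_pos"],st["force"],st["grip_width"])
a=[]
for n,x,y in(("top",212,145),("scene",312,140)):
    s=snapshot(n);np.savez(n+"3.npz",**s)
    a.append(cv2.resize(s["img"][y:y+80,x:x+100,::-1],None,fx=4,fy=4,interpolation=cv2.INTER_CUBIC))
cv2.imwrite("pics/c5.png",np.hstack(a))
```

```text
9.0 [0.5549 0.2005 0.1966] [0.4796 0.3233 1.1853] 0.03593986998826507
```

View pics/c5.png

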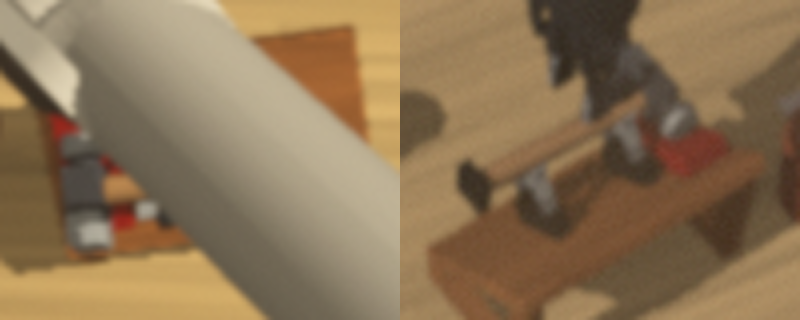

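The hammer rests in both funnels with its head at the pad. Next I set up the V-notch pusher.

>>> {"op": "jog_arm", "data": {"series": "14 4 0 0 0;14 4 0 0 0;14 4 0 0 0;14 0 0 0 0;14 0 0 0 0;14 0 0 12 0;14 0 0 12 0;14 0 0 10 0;14 0 0 0 0;14 0 0 0 0"}}

```text
t: 9.93
ee_pos: [0.5501, 0.2103, 0.1563]
eef_rot: [[-0.145, 0.989, -0.003], [0.989, 0.145, -0.001], [-0.0, -0.003, -1.0]]
force: [-0.9, -0.4, 0.8]
grip_width: 0.014
finger_force: 0.0
```

>>> {"op": "jog_arm", "data": {"series": "14 0 0.5 2 0;14 0 0 1.5 0;14 0 0 0 0;14 0 0 0 0"}}

```text
t: 10.27
ee_pos: [0.5516, 0.211, 0.1545]
eef_rot: [[-0.145, 0.989, 0.001], [0.989, 0.145, 0.0], [0.0, 0.001, -1.0]]
force: [0.3, -0.0, -0.3]
grip_width: 0.014
finger_force: 0.0
```

>>> {"op": "jog_arm", "data": {"series": "14 0 0 1.5 0;14 0 0 1.5 0;14 0 0 0 0;14 0 0 0 0"}}

```text
t: 10.6
ee_pos: [0.5515, 0.211, 0.1514]
eef_rot: [[-0.145, 0.989, 0.0], [0.989, 0.145, 0.0], [-0.0, 0.0, -1.0]]
force: [0.6, 0.1, 1.9]
grip_width: 0.0143
finger_force: 1.0
```

>>> {"op": "jog_arm", "data": {"series": "14 0 1.1 1.6 0;14 0 0 0 0;14 0 1.1 1.6 0;14 0 0 0 0;14 0 0 0 0"}}

```text
t: 11.02
ee_pos: [0.553, 0.2117, 0.148]
eef_rot: [[-0.145, 0.989, -0.001], [0.989, 0.145, 0.0], [0.0, -0.001, -1.0]]
force: [-2.9, 0.9, 3.8]
grip_width: 0.0139
finger_force: 2.4
```

>>> {"op": "jog_arm", "data": {"series": "14 0 1.1 1.6 0;14 0 0 0 0;14 0 1.1 1.6 0;14 0 0 0 0;14 0 0 0 0"}}

```text
t: 11.43
ee_pos: [0.556, 0.2112, 0.1445]
eef_rot: [[-0.145, 0.989, 0.0], [0.989, 0.145, -0.0], [-0.0, 0.0, -1.0]]
force: [-1.1, 0.1, 1.0]
grip_width: 0.0139
finger_force: 0.6
```

>>> {"op": "jog_arm", "data": {"series": "14 0 1.1 1.6 0;14 0 0 0 0;14 0 1.1 1.6 0;14 0 0 0 0;14 0 0 0 0"}}

```text
t: 11.85
ee_pos: [0.5581, 0.2107, 0.1414]
eef_rot: [[-0.144, 0.99, -0.0], [0.99, 0.144, -0.002], [-0.002, -0.0, -1.0]]
force: [-1.9, -2.8, 4.5]
grip_width: 0.014
finger_force: 2.2
```

Run:
```python
from rig import arm, snapshot
from h import *
np.set_printoptions(precision=4,suppress=True)
st=arm.sense();print(st["t"],st["ee_pos"],st["force"],st["ft_torque"])
a=[]
for n,x,y in(("top",212,145),("scene",312,140)):
    s=snapshot(n);np.savez(n+"4.npz",**s)
    a.append(cv2.resize(s["img"][y:y+80,x:x+100,::-1],None,fx=4,fy=4,interpolation=cv2.INTER_CUBIC))
cv2.imwrite("pics/c6.png",np.hstack(a))
```

```text
11.85 [0.5581 0.2107 0.1414] [-1.8862 -2.7796  4.4593] [-0.6354  0.6378  0.0607]
```

View pics/c6.png

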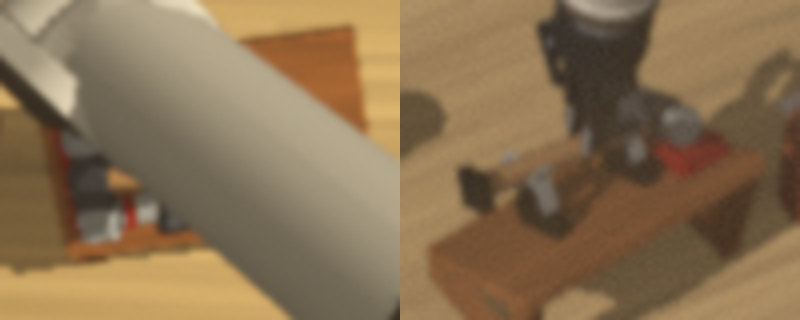

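The butt side looks seated, and the head side is still high and riding on the pad. I'll push nearer the head.

>>> {"op": "jog_arm", "data": {"series": "14 0 0 -4 0;14 5 0 0 0;14 6 0 0 0;14 0 0 0 0;14 0 0 2 0;14 0 0 2 0;14 0 1.1 1.6 0;14 0 0 0 0;14 0 0 0 0"}}

```text
t: 12.7
ee_pos: [0.5572, 0.2229, 0.1399]
eef_rot: [[-0.145, 0.989, -0.001], [0.989, 0.145, -0.0], [-0.0, -0.001, -1.0]]
force: [-2.0, 0.2, 1.1]
grip_width: 0.0139
finger_force: 1.1
```

>>> {"op": "jog_arm", "data": {"series": "14 0 1.1 1.6 0;14 0 0 0 0;14 0 1.1 1.6 0;14 0 0 0 0;14 0 0 0 0"}}

```text
t: 13.12
ee_pos: [0.5601, 0.2234, 0.1366]
eef_rot: [[-0.144, 0.99, 0.001], [0.99, 0.144, 0.001], [0.001, 0.001, -1.0]]
force: [-1.5, -0.9, -0.8]
grip_width: 0.0138
finger_force: 0.0
```

>>> {"op": "jog_arm", "data": {"series": "14 0 1 1.4 0;14 0 0 0 0;14 0 0.8 1.2 0;14 0 0 0 0;14 0 0 0 0"}}

```text
t: 13.53
ee_pos: [0.5614, 0.2236, 0.1341]
eef_rot: [[-0.145, 0.989, 0.0], [0.989, 0.145, 0.0], [0.0, 0.0, -1.0]]
force: [-0.5, -0.2, 0.6]
grip_width: 0.0141
finger_force: 0.0
```

>>> {"op": "jog_arm", "data": {"series": "14 0 0.6 0.8 0;14 0 0 0 0;14 0 0.4 0.6 0;14 0 0 0 0;14 0 0 0 0"}}

```text
t: 13.95
ee_pos: [0.5619, 0.2238, 0.1334]
eef_rot: [[-0.145, 0.989, -0.001], [0.989, 0.145, -0.001], [-0.001, -0.001, -1.0]]
force: [-2.9, -1.4, 7.4]
grip_width: 0.0141
finger_force: 4.1
```

It meets a hard stop exactly at the home height (TCP 0.1334). I'll back off and check.

>>> {"op": "jog_arm", "data": {"series": "14 0 0 -10 0;14 0 0 -25 0;14 0 0 -35 0;14 0 0 -40 0;14 -20 -30 -20 0;14 -30 -30 0 0;14 -35 -20 0 0;14 -35 0 0 0;14 -35 0 0 0;14 -30 0 0 0"}}

```text
t: 14.78
ee_pos: [0.5106, 0.0268, 0.2636]
eef_rot: [[-0.144, 0.99, 0.002], [0.99, 0.144, -0.002], [-0.002, 0.002, -1.0]]
force: [0.6, -0.3, -0.0]
grip_width: 0.0135
finger_force: 0.0
```

>>> {"op": "jog_arm", "data": {"series": "14 -38 0 0 0;14 -38 0 0 0;14 -38 0 0 0;14 -38 0 0 0;14 -20 0 0 0;14 0 0 0 0"}}

```text
t: 15.28
ee_pos: [0.5355, -0.1479, 0.2626]
eef_rot: [[-0.136, 0.991, 0.0], [0.991, 0.136, -0.002], [-0.002, 0.0, -1.0]]
force: [0.9, -0.0, 0.5]
grip_width: 0.0137
finger_force: 0.0
```

Run:
```python
from rig import arm, snapshot
from h import *
st=arm.sense();print(st["t"],st["ee_pos"],st["force"])
a=[]
for n,x,y in(("top",212,145),("scene",312,150)):
    s=snapshot(n);np.savez(n+"5.npz",**s)
    a.append(cv2.resize(s["img"][y:y+72,x:x+100,::-1],None,fx=8,fy=8,interpolation=cv2.INTER_CUBIC)[:,:800])
cv2.imwrite("pics/c7.png",cv2.resize(np.vstack(a),None,fx=.52,fy=.52))
```

```text
15.2833 [ 0.53552018 -0.14787078  0.26260697] [ 0.88417428 -0.03510343  0.47317138]
```

View pics/c7.png

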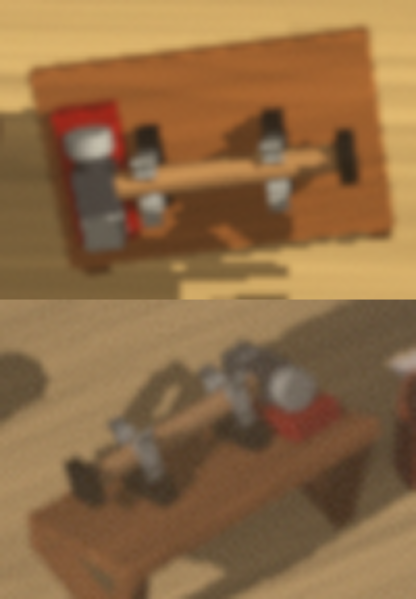

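Run:
```python
from h import *
np.set_printoptions(precision=2,suppress=True)
t=load("top5.npz");s=load("scene5.npz")
o,R=cradle(x=.565)
k=4.16
for r in(0,-15,-35):
    a=np.radians(r);B=np.array([[np.cos(a),0,-np.sin(a)],[0,1,0],[np.sin(a),0,np.cos(a)]])
    W=[o+R@B@np.array(p)/1e3 for p in([43,87,0],[-43,87,0],[-43,87,17],[0,87,17],[0,-102,0])]
    print(r,((proj(t,W)-[212,145]+.5)*k).ravel(),"\n",((proj(s,W)-[312,150]+.5)*k+[0,300]).ravel())
```

```text
0 [ 84.2  134.03 106.42 242.5  103.71 252.15  92.58 198.14 354.38 157.54] 
 [301.26 385.84 239.79 364.32 234.26 346.38 264.32 356.53  80.81 484.42]
-15 [ 86.55 130.41 104.28 246.98 100.47 250.94  91.52 192.21 354.38 157.54] 
 [303.72 397.59 237.18 352.94 234.83 336.49 267.66 358.22  80.81 484.42]
-35 [ 90.53 131.84 100.45 246.88  95.57 242.64  90.55 184.03 354.38 157.54] 
 [303.33 410.51 237.09 340.01 239.26 327.25 272.33 362.23  80.81 484.42]
```

The handle sits in both clips. The head ends at crop (292,388) and about (240,357) match the flat-to-board prediction (301,386 and 240,364), and the butt position fits too. Handing in.

```bash
python3 -c "
from rig import arm
print(arm.finish_job())"
```

```text
the job is handed in; nothing more can be done
None
```

The small hammer is pressed home in both clips with its head flat over the red pad, and I let go and handed the job in at about 15 s of the 43 s allowed; the interface returned no verdict.

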